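# Fill the jar of a bead lamp and switch it on

## Task

One jar of the bead lamp is still open and empty: with the scoop from the blue mat, scoop glass beads out of the drawer and tip at least four of the six into that open jar, never touching a bead with the gripper; beads that do not go into the jar stay in the drawer, none spilt or left in the scoop. When the jar is filled, lay the scoop flat on the blue mat again and press the raised end of the lamp's red rocker switch until it snaps over to on (the switch stays off until the beads are in). Leave the other things on the bench where they are.

Things in the scene. Friction and masses are not known exactly. Their poses are not given: they have to be found in the camera images.
- scoop_grip (a point): hand scoop, 130 g (within a third): centre of its black handle bar, 80 mm long (x), 20 wide (y), 18 tall, flat-sided, gripped across y from above, 46 mm free under it. x points forward to the lip, z up. Underside of the bowl 55 mm below this point, lip 127.5 mm ahead, outer face of the back wall 52.5 mm ahead. Starts on the mat, lip roughly away from the robot, resting flat on its bowl
- scoop_bowl (a point): the same scoop, same axes: centre of the underside of its open-fronted steel bowl, 75 mm long (x), 66 wide (y); floor 2.5 mm thick; side walls 2 mm thick, 30 mm high, raked down to nothing over the front 30 mm. From the handle point +90 mm in x, -55 mm in z. Beads roll out of it when it is tipped lip-down by 10 degrees or more and stay in when lip-up by 15 degrees or more
- scoop_lip (a point): the same scoop, same axes: middle of the lip (open front edge, 1 mm thick) at the underside
- mat: blue bench mat, 250 (x) x 140 (y) x 3 mm, flat and fixed; origin at the centre of its underside
- drawer: long narrow open drawer of pale plastic, fixed on the bench; inside 200 mm (x) x 76 mm (y); walls 3 mm thick, 35 mm high; inner floor 3 mm above the bench; origin at the centre of its underside, x roughly away from the robot. Beads start in the far (+x) half, the near half is empty; pushed along, they roll to the far end wall and are there driven up over the scoop's lip
- bead1: one of six equal dark red glass beads, 20 mm balls, about 11 g; origin at its centre; they roll easily
- bead2: one of six equal dark red glass beads, 20 mm balls, about 11 g; origin at its centre; they roll easily
- bead3: one of six equal dark red glass beads, 20 mm balls, about 11 g; origin at its centre; they roll easily
- bead4: one of six equal dark red glass beads, 20 mm balls, about 11 g; origin at its centre; they roll easily
- bead5: one of six equal dark red glass beads, 20 mm balls, about 11 g; origin at its centre; they roll easily
- bead6: one of six equal dark red glass beads, 20 mm balls, about 11 g; origin at its centre; they roll easily
- jar_mid (a point): the open jar: frosted clear plastic, empty, no lid, fixed on the lamp's deck in one of two places; 86 mm outside diameter, 2.5 mm wall, 3 mm floor, 50 mm tall. This point is on its axis, 26 mm above its underside (the deck)
- jar_rim (a point): centre of the open jar's mouth, 50 mm above its underside; the mouth is 81 mm wide
- lamp: bead lamp: clear plastic case with a circuit inside, plywood deck on top, 120 mm (x) x 304 mm (y), deck 80 mm above the bench, fixed; origin at the centre of its underside. Two jars stand on it at y = +101 and +6 mm; the rocker switch is let into the deck at y = -112 mm. It stands left or right of the mat, the drawer on the other side
- jar_lidded: jar like the open one, already full and shut with a lid (90 mm across, 54 mm tall over all), fixed on the deck
- rocker_press (a point): where to press the red rocker switch: on top of its far (+x of the lamp) half, with a small white bar, raised while off; 13 mm along lamp x from the pivot. Rocker 37 mm long (lamp x), 22 mm wide, in a black frame; surface at the pivot about 8 mm above the deck. About 2 N start it; 3 mm down takes it past its centre, then it snaps over by itself, 5 mm down in all
- rocker (a joint): angle of the rocker switch, rad: 0 = off (spot raised), 0.44 = on (spot down); an over-centre spring drives it to the nearer end from 0.22
- jar_lid: frosted grey-white lid of the open jar lying on the bench, 90 mm across, 12 mm thick, loose; origin at its underside; a bystander, to be left alone
- solder_spool: small steel-grey spool standing on end, 52 mm across, 40 mm tall, loose; origin at its underside; a bystander, to be left alone
- screwdriver: green-handled screwdriver lying on the bench, 170 mm long, loose; origin at its underside; a bystander, to be left alone
- tape_roll: dark roll of tape lying flat, 76 mm across, 18 mm tall, loose; origin at its underside; a bystander, to be left alone
- screw_jar: little grey jar with a blue cap, 44 mm across, 60 mm tall, loose; origin at its underside; a bystander, to be left alone
- multimeter: yellow and grey hand-held meter lying on its back, 90 x 150 x 36 mm (50 mm over its dial), loose; origin at its underside; a bystander, to be left alone

How it is judged (in metres and radians):
On the way, in this order (a step that is already met when the one before it is completed fails the run):
1. a bead is carried in the scoop, lifted out of the drawer (((x of bead1 in the frame of scoop_bowl between -0.038 and 0.038 m and y of bead1 in the frame of scoop_bowl between -0.033 and 0.033 m and z of bead1 in the frame of scoop_bowl between 0 and 0.04 m and height (world z) of bead1 above 0.06 m) or (x of bead2 in the frame of scoop_bowl between -0.038 and 0.038 m and y of bead2 in the frame of scoop_bowl between -0.033 and 0.033 m and z of bead2 in the frame of scoop_bowl between 0 and 0.04 m and height (world z) of bead2 above 0.06 m) or (x of bead3 in the frame of scoop_bowl between -0.038 and 0.038 m and y of bead3 in the frame of scoop_bowl between -0.033 and 0.033 m and z of bead3 in the frame of scoop_bowl between 0 and 0.04 m and height (world z) of bead3 above 0.06 m) or (x of bead4 in the frame of scoop_bowl between -0.038 and 0.038 m and y of bead4 in the frame of scoop_bowl between -0.033 and 0.033 m and z of bead4 in the frame of scoop_bowl between 0 and 0.04 m and height (world z) of bead4 above 0.06 m) or (x of bead5 in the frame of scoop_bowl between -0.038 and 0.038 m and y of bead5 in the frame of scoop_bowl between -0.033 and 0.033 m and z of bead5 in the frame of scoop_bowl between 0 and 0.04 m and height (world z) of bead5 above 0.06 m) or (x of bead6 in the frame of scoop_bowl between -0.038 and 0.038 m and y of bead6 in the frame of scoop_bowl between -0.033 and 0.033 m and z of bead6 in the frame of scoop_bowl between 0 and 0.04 m and height (world z) of bead6 above 0.06 m))), for 0.2 s.
2. at least four beads are in the open jar while the switch is still off ((distance between each of bead1, bead2, bead3, bead4 and jar_mid below 0.038 m or distance between each of bead1, bead2, bead3, bead5 and jar_mid below 0.038 m or distance between each of bead1, bead2, bead3, bead6 and jar_mid below 0.038 m or distance between each of bead1, bead2, bead4, bead5 and jar_mid below 0.038 m or distance between each of bead1, bead2, bead4, bead6 and jar_mid below 0.038 m or distance between each of bead1, bead2, bead5, bead6 and jar_mid below 0.038 m or distance between each of bead1, bead3, bead4, bead5 and jar_mid below 0.038 m or distance between each of bead1, bead3, bead4, bead6 and jar_mid below 0.038 m or distance between each of bead1, bead3, bead5, bead6 and jar_mid below 0.038 m or distance between each of bead1, bead4, bead5, bead6 and jar_mid below 0.038 m or distance between each of bead2, bead3, bead4, bead5 and jar_mid below 0.038 m or distance between each of bead2, bead3, bead4, bead6 and jar_mid below 0.038 m or distance between each of bead2, bead3, bead5, bead6 and jar_mid below 0.038 m or distance between each of bead2, bead4, bead5, bead6 and jar_mid below 0.038 m or distance between each of bead3, bead4, bead5, bead6 and jar_mid below 0.038 m) and value of joint rocker below 0.15 rad), for 0.2 s.
At the end, for the whole second after the job is handed in: At least four beads lie in the open jar (centres within 38 mm of jar_mid), every other bead is inside the drawer; the scoop lies flat (0.1 rad) on the mat, the middle of its bowl within 110 mm (x) and 60 mm (y) of the mat's centre; the rocker is on (above 0.38 rad) ((distance between each of bead1, bead2, bead3, bead4 and jar_mid below 0.038 m or distance between each of bead1, bead2, bead3, bead5 and jar_mid below 0.038 m or distance between each of bead1, bead2, bead3, bead6 and jar_mid below 0.038 m or distance between each of bead1, bead2, bead4, bead5 and jar_mid below 0.038 m or distance between each of bead1, bead2, bead4, bead6 and jar_mid below 0.038 m or distance between each of bead1, bead2, bead5, bead6 and jar_mid below 0.038 m or distance between each of bead1, bead3, bead4, bead5 and jar_mid below 0.038 m or distance between each of bead1, bead3, bead4, bead6 and jar_mid below 0.038 m or distance between each of bead1, bead3, bead5, bead6 and jar_mid below 0.038 m or distance between each of bead1, bead4, bead5, bead6 and jar_mid below 0.038 m or distance between each of bead2, bead3, bead4, bead5 and jar_mid below 0.038 m or distance between each of bead2, bead3, bead4, bead6 and jar_mid below 0.038 m or distance between each of bead2, bead3, bead5, bead6 and jar_mid below 0.038 m or distance between each of bead2, bead4, bead5, bead6 and jar_mid below 0.038 m or distance between each of bead3, bead4, bead5, bead6 and jar_mid below 0.038 m) and (distance between bead1 and jar_mid below 0.038 m or (x of bead1 in the frame of drawer between -0.1 and 0.1 m and y of bead1 in the frame of drawer between -0.038 and 0.038 m and z of bead1 in the frame of drawer between 0 and 0.035 m)) and (distance between bead2 and jar_mid below 0.038 m or (x of bead2 in the frame of drawer between -0.1 and 0.1 m and y of bead2 in the frame of drawer between -0.038 and 0.038 m and z of bead2 in the frame of drawer between 0 and 0.035 m)) and (distance between bead3 and jar_mid below 0.038 m or (x of bead3 in the frame of drawer between -0.1 and 0.1 m and y of bead3 in the frame of drawer between -0.038 and 0.038 m and z of bead3 in the frame of drawer between 0 and 0.035 m)) and (distance between bead4 and jar_mid below 0.038 m or (x of bead4 in the frame of drawer between -0.1 and 0.1 m and y of bead4 in the frame of drawer between -0.038 and 0.038 m and z of bead4 in the frame of drawer between 0 and 0.035 m)) and (distance between bead5 and jar_mid below 0.038 m or (x of bead5 in the frame of drawer between -0.1 and 0.1 m and y of bead5 in the frame of drawer between -0.038 and 0.038 m and z of bead5 in the frame of drawer between 0 and 0.035 m)) and (distance between bead6 and jar_mid below 0.038 m or (x of bead6 in the frame of drawer between -0.1 and 0.1 m and y of bead6 in the frame of drawer between -0.038 and 0.038 m and z of bead6 in the frame of drawer between 0 and 0.035 m)) and x of scoop_bowl in the frame of mat between -0.11 and 0.11 m and y of scoop_bowl in the frame of mat between -0.06 and 0.06 m and z of scoop_bowl in the frame of mat between -0.003 and 0.008 m and angle between scoop_bowl's own z axis and vertical below 0.1 rad and value of joint rocker above 0.38 rad); the robot touches nothing.
It fails at once if the switch is put on before four beads are in the jar (value of joint rocker above 0.3 rad and not (distance between each of bead1, bead2, bead3, bead4 and jar_mid below 0.038 m or distance between each of bead1, bead2, bead3, bead5 and jar_mid below 0.038 m or distance between each of bead1, bead2, bead3, bead6 and jar_mid below 0.038 m or distance between each of bead1, bead2, bead4, bead5 and jar_mid below 0.038 m or distance between each of bead1, bead2, bead4, bead6 and jar_mid below 0.038 m or distance between each of bead1, bead2, bead5, bead6 and jar_mid below 0.038 m or distance between each of bead1, bead3, bead4, bead5 and jar_mid below 0.038 m or distance between each of bead1, bead3, bead4, bead6 and jar_mid below 0.038 m or distance between each of bead1, bead3, bead5, bead6 and jar_mid below 0.038 m or distance between each of bead1, bead4, bead5, bead6 and jar_mid below 0.038 m or distance between each of bead2, bead3, bead4, bead5 and jar_mid below 0.038 m or distance between each of bead2, bead3, bead4, bead6 and jar_mid below 0.038 m or distance between each of bead2, bead3, bead5, bead6 and jar_mid below 0.038 m or distance between each of bead2, bead4, bead5, bead6 and jar_mid below 0.038 m or distance between each of bead3, bead4, bead5, bead6 and jar_mid below 0.038 m)).
It fails at once if the gripper touches a bead (more than 0.5 N) (contact force between the fingers and bead1 above 0.5 N or contact force between the fingers and bead2 above 0.5 N or contact force between the fingers and bead3 above 0.5 N or contact force between the fingers and bead4 above 0.5 N or contact force between the fingers and bead5 above 0.5 N or contact force between the fingers and bead6 above 0.5 N).
It fails at once if a bystander is shifted by more than 30 mm (distance of any of jar_lid, solder_spool, screwdriver, tape_roll, screw_jar, multimeter from where it was at the start of the episode above 0.03 m).
It also fails if it takes over 61 s, if anything falls off the work surface, if the arm or the gripper's body presses on something with over 40 N, if the wrist force passes 120 N, or if a joint passes its speed limit or range.

## Robot

A 6-joint arm with a two-finger parallel gripper is mounted at the origin on the work surface. World frame = base frame: x ahead of the robot, y to its left, z up, the work surface at z = 0. Lengths are in mm, angles in rad, forces in N, time in s.
With the tool pointing down it reaches from about 325 to 875 mm from the base axis. Payload 4.4 kg.
Tool frame: the origin (TCP) lies on the centre line of the jaws, within the pads' length; the fingertips stand ahead of it and the grasp point (between the pads) lies 6 mm ahead of it (ctrl.tcp_to_tips is the z of the fingertips in the tool frame, in mm); z points along the fingers, y is the direction in which the jaws open and shut (so a half turn about z gives the same grasp; the last joint's range is limited). The gripper opens to 85 mm and grips with 20 to 120 N. Pads are 22 mm wide; open, the fingers measure 114 mm over their backs; the gripper's body (76 mm by 85 mm) begins 54 mm behind the grasp point. The pads swing forward as they close: fully open they stand 13 mm farther back than shut.
Start: joints at [-1.304, 0.207, 1.542, -0, 1.393, -0.15], TCP at [233.295, -525.548, 256.282] pointing down, gripper open.
Joint ranges: [-2.73, 2.73], [-0.86, 2.22], [0.23, 2.46], [-1.11, 4.25], [0.08, 2.63], [-2.82, 2.82]. Speed limits (rad/s): [2.79, 2.79, 3.14, 3.14, 3.14, 3.14].

## Interface

Orientations are given as a 3x3 rotation matrix whose columns are the frame's x, y, z axes.
In Python, from plant import ctrl, sensors, optics gives the robot as it stands. Calls block until the motion is done:
- ctrl.move_ptp(position, orientation): joint-space move of the TCP to a pose.
- ctrl.move_l(position, rot=None, vel=150, threshold=None): straight line of the TCP; rot=None keeps the orientation; vel is the mean speed in mm/s. With threshold (N) it stops when the force on the tool has changed by that much, and returns True; else False.
- ctrl.set_joints(angles): joint-space move.
- ctrl.gripper_to(opening, force=None): finger opening in mm; force is the grip in N (None keeps the last); returns when the fingers have stopped.
- ctrl.hold(seconds).
- ctrl.solve_ik(position, orientation): joint angles nearest the present ones, or None.
- sensors.read_state(): the state.
- optics.grab_frame(name): name is "side" or "top" or "wrist"; returns (picture, depth): 400x640x3 uint8, red, green, blue; 400x640 float32, mm along the optical axis (not along the pixel's ray), 0 where there is no reading.
- optics.camera_params(name): a dict with "mtx" (3x3 intrinsics, pixels), "R" (3x3) and "t" (3): a world point X has camera coordinates R X + t; the wrist camera has in their place "T_tool_cam" (4x4, takes a point from camera to tool coordinates, whose origin is the TCP and whose axes are the flange's). Camera axes: x right, y down, z forward; pixel columns grow to the right and rows downward; lengths in mm; the calibration is good to about 2 mm. A picture is of the moment at which its call begins: read the wrist's pose just before it. camera_params takes no time and is no camera call.
A pose or a line that the arm cannot do raises ctrl.MotionError and nothing moves.
- ctrl.finish_job(): hands the job in, once; it reports no verdict.
The state is a dict: "t": time; "q": joint angles; "qvel": joint speeds; "tau": joint torques, N m; "eef_pos": TCP position; "eef_rot": TCP orientation; "force": force on the tool from outside, world axes, zero at the start; "wrist_torque": the same for the moment, N m; "grip_width": finger opening in mm.
Only numpy, scipy, OpenCV 4.12 (cv2) and the standard library are available. Lean on these libraries where they do the work, as an engineer would, in place of code of your own. Each camera call takes 0.05 s, during which the arm holds its last target.

## Working session

There is one attempt and no reset: what is moved stays moved. The work goes in short steps, each a Python script; the robot and the scene stay as the last script left them, time stands still between calls to the robot, and variables do not carry over. Pictures are saved under pics/ and viewed, and the job is handed in when it is done.

```bash
ls; mkdir -p pics; python3 - <<'E'
from plant import ctrl,sensors,optics
import cv2,numpy as np
s=sensors.read_state();print(s['t'],s['eef_pos'],ctrl.tcp_to_tips)
for n in("top","side"):
    p,d=optics.grab_frame(n);cv2.imwrite(f"pics/{n}0.png",p[:,:,::-1]);np.savez(f"{n}0.npz",p=p,d=d)
    print(n,optics.camera_params(n))
print(optics.camera_params("wrist"))
E
```

```text
pics
0.0 [ 233.10830421 -524.84815542  255.0988404 ] 25.0
top {'mtx': array([[520.90592257,   0.        , 318.79274426],
       [  0.        , 520.90592257, 195.877357  ],
       [  0.        ,   0.        ,   1.        ]]), 'R': array([[-0.0341897 , -0.99939822,  0.00585288],
       [-0.97742906,  0.03221535, -0.20879322],
       [ 0.20847902, -0.01285935, -0.9779423 ]]), 't': array([   1.65285953,  531.89978816, 1537.98406766])}
side {'mtx': array([[418.72170807,   0.        , 315.32524673],
       [  0.        , 418.72170807, 199.38809346],
       [  0.        ,   0.        ,   1.        ]]), 'R': array([[-9.99985363e-01, -5.36154445e-03,  7.26171806e-04],
       [-4.28162270e-03,  7.02129661e-01, -7.12036240e-01],
       [ 3.30774719e-03, -7.12028927e-01, -7.02142340e-01]]), 't': array([ 501.45882094,   74.0515287 , 1163.0619914 ])}
{'mtx': array([[308.90924727,   0.        , 319.11478487],
       [  0.        , 308.90924727, 200.36278666],
       [  0.        ,   0.        ,   1.        ]]), 'T_tool_cam': array([[ 3.84213247e-04, -9.59846174e-01, -2.80526602e-01,
         7.13247476e+01],
       [ 9.99999832e-01,  2.47157493e-04,  5.23943212e-04,
         6.26343864e-02],
       [-4.33570636e-04, -2.80526756e-01,  9.59846108e-01,
        -1.18202669e+02],
       [ 0.00000000e+00,  0.00000000e+00,  0.00000000e+00,
         1.00000000e+00]])}
```

View pics/top0.png

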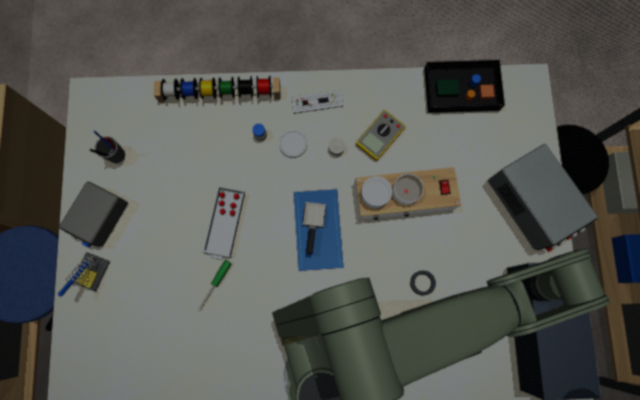

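View pics/side0.png

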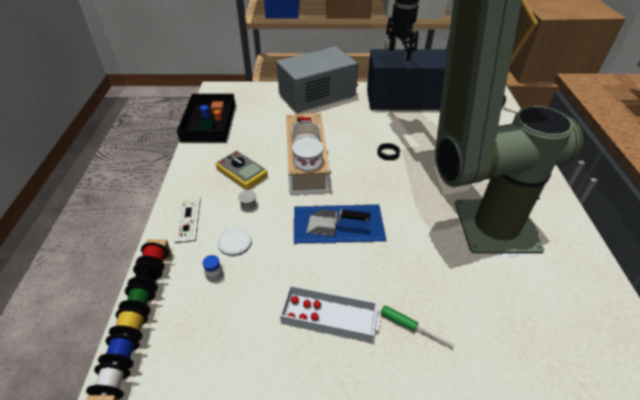

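The top view shows the drawer at about (225,222) with six beads in its far end. The scoop lies on the mat near (313,228). The lamp is at (407,190), with the lidded jar on the left at (376,190), the open jar at (408,190) and the rocker at (445,187). I'll enlarge these areas.

```bash
python3 - <<'E'
import cv2,numpy as np
p=np.load("top0.npz")['p'][:,:,::-1]
def crop(n,x0,y0,x1,y1,k):
    cv2.imwrite(f"pics/{n}.png",cv2.resize(p[y0:y1,x0:x1],None,fx=k,fy=k,interpolation=cv2.INTER_CUBIC))
crop("c_drawer",195,180,255,265,7)
crop("c_mat",285,182,350,277,6)
crop("c_lamp",350,160,465,225,6.9)
E
```

```text
(no output)
```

View pics/c_drawer.png

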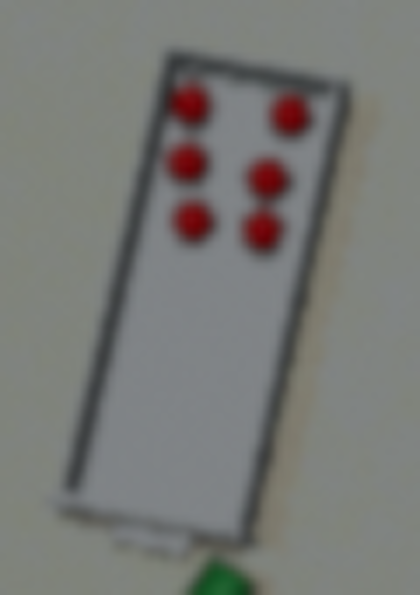

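View pics/c_mat.png

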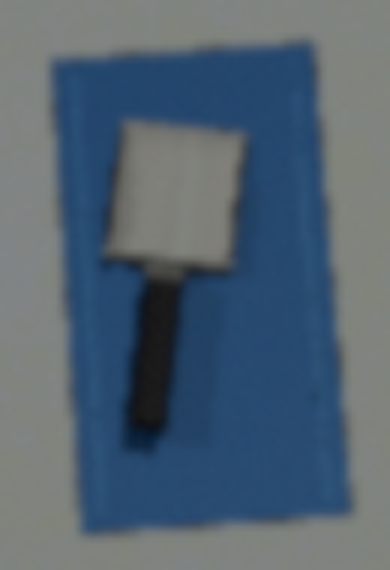

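View pics/c_lamp.png

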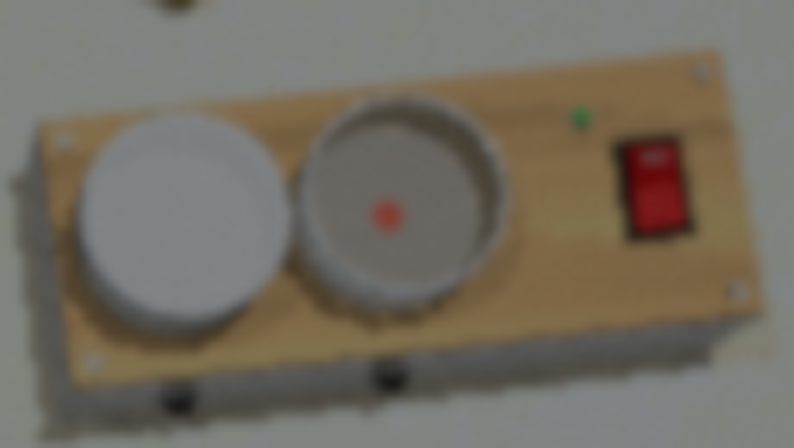

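Crop readings (px): drawer rim corners (172,55), (348,88), (250,540) and (65,510). Mat corners are (52,60), (313,42), (352,514) and (83,532). The handle bar runs from (165,280) to (148,428), and the bowl lip from (125,122) to (245,133). Deck corners are (42,120), (720,50), (762,313) and (75,385), and the rocker is centred at (657,187). I'll convert these to positions.

```bash
cat > h.py <<'E'
import numpy as np,cv2
from plant import ctrl,sensors,optics
def bp(cp,uv,z,pose=None):
    """pixel->world at plane z. pose=(pos,rot) for wrist"""
    K=cp['mtx'];d=np.linalg.inv(K)@np.array([uv[0],uv[1],1.0])
    if pose is None:
        R=cp['R'].T;C=-R@cp['t']
    else:
        T=cp['T_tool_cam'];R=pose[1]@T[:3,:3];C=pose[1]@T[:3,3]+pose[0]
    d=R@d
    return C+d*(z-C[2])/d[2]
def proj(cp,X,pose=None):
    X=np.asarray(X,float)
    if pose is None: c=cp['R']@X+cp['t']
    else:
        T=cp['T_tool_cam'];R=pose[1]@T[:3,:3];C=pose[1]@T[:3,3]+pose[0];c=R.T@(X-C)
    u=cp['mtx']@c;return u[:2]/u[2]
E
python3 - <<'E'
from h import *
cp=optics.camera_params("top");np.set_printoptions(precision=1,suppress=True)
print("C",-cp['R'].T@cp['t'])
def f(o,k,uv,z): 
    # cv2.resize pixel-centre convention
    return bp(cp,((uv[0]+.5)/k-.5+o[0],(uv[1]+.5)/k-.5+o[1]),z)
for n,uv,z in [("TL",(172,55),35),("TR",(348,88),35),("BR",(250,540),35),("BL",(65,510),35),*[(f"b{i}",c,13) for i,c in enumerate([(192,104),(291,114),(188,162),(268,180),(194,221),(263,231)])]]: print(n,f((195,180),7,uv,z))
for n,uv,z in [("m",(52,60),3),("m",(313,42),3),("m",(352,514),3),("m",(83,532),3),("hf",(165,280),67),("hb",(148,428),67),("lipL",(125,122),6),("lipR",(245,133),6),("bR",(236,270),33),("bL",(103,258),33)]: print(n,f((285,182),6,uv,z))
for n,uv,z in [("d",(42,120),80),("d",(720,50),80),("d",(762,313),80),("d",(75,385),80),("jr",(404,200),130),("rk",(657,187),88),("lidj",(185,220),134)]: print(n,f((350,160),6.9,uv,z))
E
```

```text
C [ 199.3    4.3 1615.1]
TL [573.2 292.2  35. ]
TR [555.6 214.3  35. ]
BR [357.  257.4  35. ]
BL [372.7 337.3  35. ]
b0 [555.5 287.2  13. ]
b1 [549.5 242.8  13. ]
b2 [529.  288.8  13. ]
b3 [519.6 253.1  13. ]
b4 [502.1 286.   13. ]
b5 [496.5 255.3  13. ]
m [559.6  63.5   3. ]
m [564.8 -74.7   3. ]
m [316.2 -84.4   3. ]
m [311.7  53.6   3. ]
hf [430.8   7.4  67. ]
hb [357.2  18.2  67. ]
lipL [524.3  25.9   6. ]
lipR [516.3 -36.8   6. ]
bR [439.8 -28.9  33. ]
bL [448.3  38.8  33. ]
d [ 581.6 -129.9   80. ]
d [ 603.7 -431.5   80. ]
d [ 484.7 -439.4   80. ]
d [ 462.9 -138.4   80. ]
jr [ 529.2 -277.3  130. ]
rk [ 540.7 -396.2   88. ]
lidj [ 522.7 -183.4  134. ]
```

```bash
cat >> h.py <<'E'
def rot(yaw,pitch=0,flip=False):
    """scoop axes yaw (rad), pitch>0 = lip up. Returns tool R: tool z = -scoop z, tool x = scoop x (flip: -x)"""
    c,s=np.cos(yaw),np.sin(yaw);Rz=np.array([[c,-s,0],[s,c,0],[0,0,1]])
    c,s=np.cos(pitch),np.sin(pitch);Ry=np.array([[c,0,-s],[0,1,0],[s,0,c]])
    S=Rz@Ry
    T=np.column_stack([S[:,0],-S[:,1],-S[:,2]])
    if flip: T[:,0]*=-1;T[:,1]*=-1
    return T
E
python3 - <<'E'
from h import *
np.set_printoptions(precision=2,suppress=True)
s=sensors.read_state();print(s['eef_rot'],s['t'])
D=np.pi/180
for fl in(False,True):
  print("flip",fl)
  for n,p,y,pi in [("grasp",(394,12,64),-7.8,0),("drawer",(464,275,300),-12.5,0),("sc0",(370,296,64),-12.5,0),("sc1",(438,281,64),-12.5,0),("sc1up",(438,281,64),-12.5,20),("lift",(438,281,250),-12.5,20),("jarup",(420,-279,280),4,20),("jar-20",(420,-279,280),4,-20),("jar-45",(440,-279,270),4,-45),("jar-45rad",(440,-240,270),-25,-45),("jar-60rad",(470,-240,270),-25,-60),("jar+20rad",(440,-240,270),-25,20),("rk",(554,-395,120),4,0)]:
    try: q=ctrl.solve_ik(np.array(p,float),rot(y*D,pi*D,fl))
    except Exception as e: q=e
    print(n,q)
E
```

```text
[[ 0.91  0.41 -0.  ]
 [ 0.41 -0.91  0.  ]
 [ 0.   -0.   -1.  ]] 0.1
flip False
grasp [-0.19  0.1   2.13 -0.    0.91  1.52]
drawer [ 0.37  0.1   1.57 -0.    1.47  2.16]
sc0 [ 0.49  0.26  1.94 -0.    0.95  2.28]
sc1 [ 0.4   0.34  1.82 -0.    0.98  2.19]
sc1up [ 0.54  0.26  1.99 -0.38  0.67  2.6 ]
lift [ 0.54 -0.03  1.85 -0.27  1.08  2.42]
jarup [-0.93 -0.12  1.87  0.31  1.22  0.49]
jar-20 [-0.63  0.23  1.51 -0.22  1.68  0.88]
jar-45 [-0.51  0.52  1.27 -0.44  2.    0.94]
jar-45rad [-0.6   0.54  1.25 -0.14  2.13  1.38]
jar-60rad [-0.57  0.74  1.05 -0.17  2.38  1.38]
jar+20rad [-0.73 -0.18  1.94  0.11  1.05  1.24]
rk [-0.75  0.55  1.37 -0.    1.22  0.75]
flip True
grasp [-0.19  0.1   2.13 -0.    0.91 -1.62]
drawer [ 0.37  0.1   1.57 -0.    1.47 -0.98]
sc0 [ 0.49  0.26  1.94 -0.    0.95 -0.86]
sc1 [ 0.4   0.34  1.82 -0.    0.98 -0.95]
sc1up [ 0.54  0.26  1.99 -0.38  0.67 -0.54]
lift [ 0.54 -0.03  1.85 -0.27  1.08 -0.72]
jarup [-0.93 -0.12  1.87  0.31  1.22 -2.65]
jar-20 [-0.63  0.23  1.51 -0.22  1.68 -2.26]
jar-45 [-0.51  0.52  1.27 -0.44  2.   -2.2 ]
jar-45rad [-0.6   0.54  1.25 -0.14  2.13 -1.76]
jar-60rad [-0.57  0.74  1.05 -0.17  2.38 -1.76]
jar+20rad [-0.73 -0.18  1.94  0.11  1.05 -1.91]
rk [-0.75  0.55  1.37 -0.    1.22 -2.39]
```

```bash
cat >> h.py <<'E'
def shot(name):
    s=sensors.read_state();pose=(np.array(s['eef_pos']),np.array(s['eef_rot']))
    p,d=optics.grab_frame("wrist")
    np.savez(f"{name}.npz",p=p,d=d,pos=pose[0],rot=pose[1]);cv2.imwrite(f"pics/{name}.png",p[:,:,::-1]);return p,d,pose
E
python3 - <<'E'
from h import *
D=np.pi/180
ctrl.move_ptp(np.array([550.,-290,290]),rot(4*D));shot("w_lamp")
print(sensors.read_state()['t'])
ctrl.move_ptp(np.array([480.,150,300]),rot(-8*D));shot("w_drawer")
print(sensors.read_state()['t'])
E
```

```text
1.6167
3.3
```

View pics/w_lamp.png

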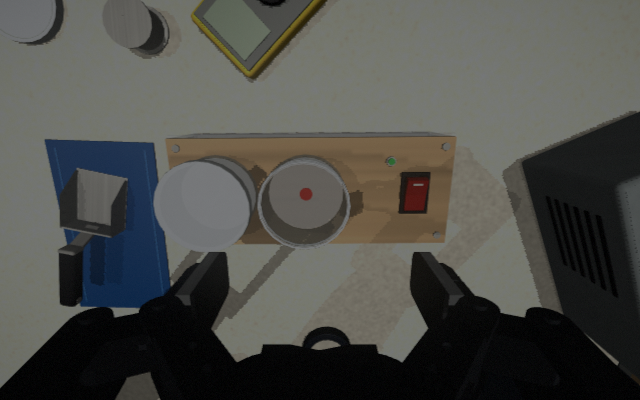

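View pics/w_drawer.png

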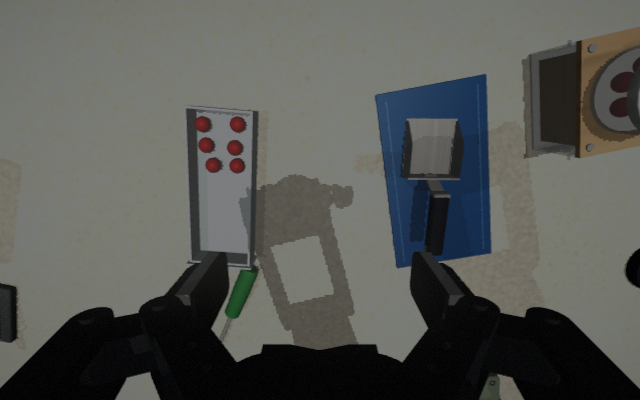

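The lamp picture shows deck corners at about (166,138), (455,136), (445,242) and roughly (166,245). The open-jar rim is centred near (304,202) and the rocker at (415,192). In the second picture the drawer rim runs (187,107), (258,111), (252,269), (188,263), with the scoop at (433,185). I'll enlarge both.

```bash
python3 - <<'E'
import cv2,numpy as np
def crop(src,n,x0,y0,x1,y1,k):
    p=np.load(src+".npz")['p'][:,:,::-1]
    p=cv2.resize(p[y0:y1,x0:x1],None,fx=k,fy=k,interpolation=cv2.INTER_CUBIC)
    cv2.imwrite(f"pics/{n}.png",np.clip(p*1.4,0,255).astype('uint8'))
crop("w_drawer","e_drawer",175,95,275,283,3.2)
crop("w_drawer","e_mat",370,70,500,272,2.9)
crop("w_lamp","e_lamp",155,125,465,255,2.5)
E
```

```text
(no output)
```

View pics/e_drawer.png

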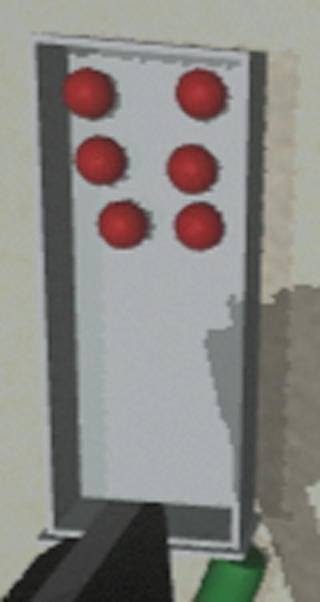

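View pics/e_mat.png

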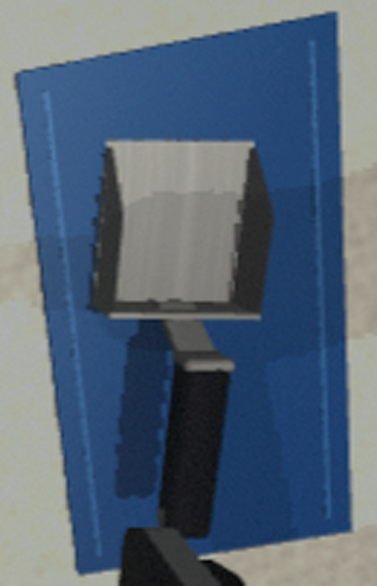

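View pics/e_lamp.png

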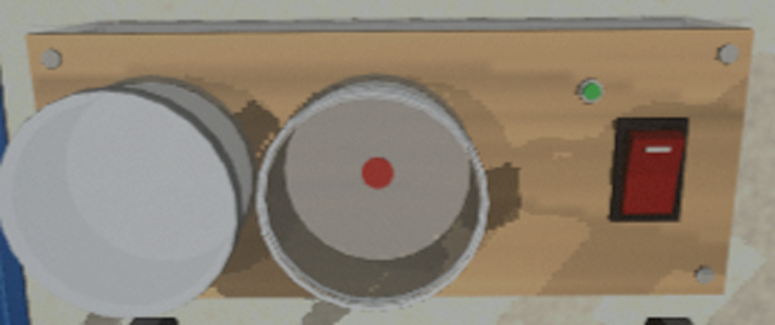

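```bash
cat > ov.py <<'E'
from h import *
def rz(a): c,s=np.cos(a),np.sin(a);return np.array([[c,-s,0],[s,c,0],[0,0,1]])
def xf(P,p): return (rz(np.radians(p[3]))@np.array(P,float).T).T+np.array(p[:3])
def box(hx,hy,z): return [(hx,hy,z),(hx,-hy,z),(-hx,-hy,z),(-hx,hy,z)]
def circ(x,y,r,z): return [(x+r*np.cos(a),y+r*np.sin(a),z) for a in np.linspace(0,2*np.pi,40)]
M={'drawer':[box(103,41,35),box(100,38,35),box(100,38,3)],
 'mat':[box(125,70,3)],
 'scoop':[[(127.5,33,-55),(127.5,-33,-55),(97.5,-33,-25),(52.5,-33,-25),(52.5,33,-25),(97.5,33,-25)],[(40,10,9),(40,-10,9),(-40,-10,9),(-40,10,9)]],
 'lamp':[box(60,152,80),circ(0,6,43,130),circ(0,101,45,134),circ(0,6,40.5,83),[(18.5,-101,86),(18.5,-123,86),(-18.5,-123,86),(-18.5,-101,86)]]}
def overlay(src,out,items,win,k):
    f=np.load(src+".npz");x0,y0,x1,y1=win
    p=cv2.resize(f['p'][y0:y1,x0:x1,::-1],None,fx=k,fy=k,interpolation=cv2.INTER_CUBIC)
    p=np.clip(p*1.3,0,255).astype('uint8')
    cp=optics.camera_params("wrist" if 'pos' in f else src[:-1]);pose=(f['pos'],f['rot']) if 'pos' in f else None
    for m,par in items:
        for poly in M[m]:
            q=np.array([proj(cp,X,pose) for X in xf(poly,par)])
            q=(q-[x0,y0]+.5)*k-.5
            cv2.polylines(p,[np.round(q*16).astype(int)],True,(0,255,255),1,cv2.LINE_AA,4)
    cv2.imwrite(f"pics/{out}.png",p)
E
cat > poses.py <<'E'
P=dict(drawer=(464.6,275.3,0,-12.5),mat=(438,-10.5,0,2.2),scoop=(394,12,58,-7.8),lamp=(533.2,-284.8,0,4.2))
E
cat > run_ov.py <<'E'
from ov import *; from poses import P
import sys
t=sys.argv[1]
overlay("w_drawer","o_drawer"+t,[("drawer",P['drawer'])],(175,95,275,283),3.2)
overlay("w_drawer","o_mat"+t,[("mat",P['mat']),("scoop",P['scoop'])],(370,70,500,272),2.9)
overlay("w_lamp","o_lamp"+t,[("lamp",P['lamp'])],(155,125,465,255),2.5)
a,b=[cv2.imread(f"pics/o_{n}{t}.png") for n in("drawer","mat")]
c=np.zeros((max(a.shape[0],b.shape[0]),a.shape[1]+b.shape[1],3),'uint8');c[:a.shape[0],:a.shape[1]]=a;c[:b.shape[0],a.shape[1]:]=b
cv2.imwrite(f"pics/o_dm{t}.png",c)
E
python3 run_ov.py 1
```

```text
(no output)
```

View pics/o_dm1.png

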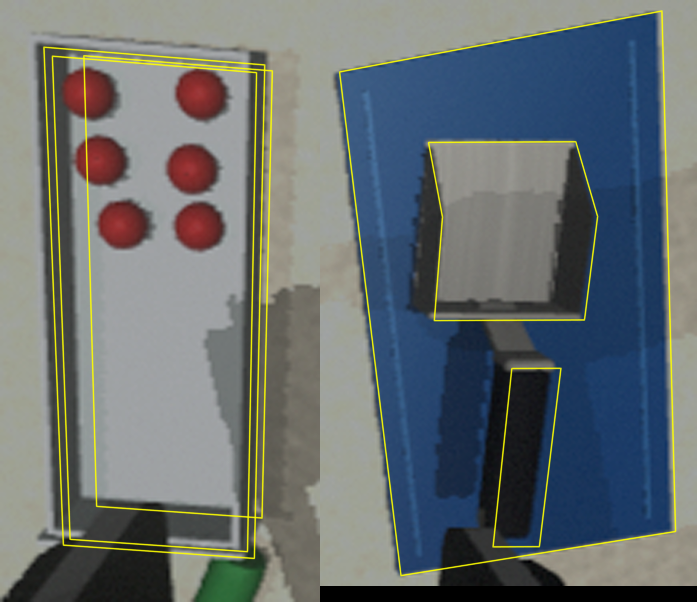

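View pics/o_lamp1.png

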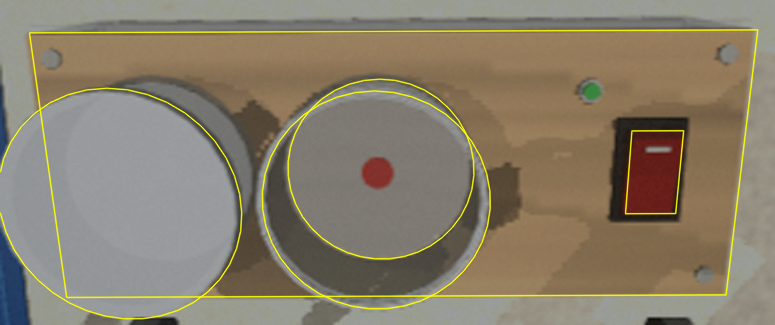

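```bash
cat > poses.py <<'E'
P=dict(drawer=(468.2,278.8,0,-12.5),mat=(438,-10.5,0,2.2),scoop=(395,16,58,-9.2),lamp=(533.2,-284.8,0,4.2))
E
python3 run_ov.py 2
```

```text
(no output)
```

View pics/o_dm2.png

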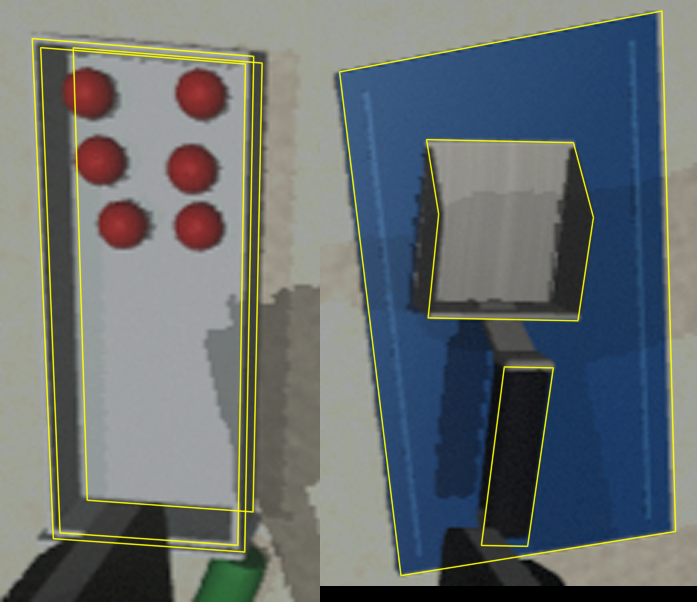

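Both overlays now fit within about 1–2 mm. Next I grasp the scoop.

```bash
python3 - <<'E'
from h import *
D=np.pi/180
R=rot(-9.0*D)
ctrl.move_ptp(np.array([395.,15.5,150]),R)
ctrl.gripper_to(60)
print(ctrl.move_l(np.array([395.,15.5,67.]),vel=120,threshold=8))
ctrl.gripper_to(10,force=30)
ctrl.gripper_to(10,force=110)
s=sensors.read_state();print(s['t'],s['eef_pos'],s['grip_width'],s['force'],ctrl.tcp_to_tips)
ctrl.move_l(np.array([395.,15.5,150.]),vel=120)
s=sensors.read_state();print(s['t'],s['eef_pos'],s['grip_width'],s['force'],s['wrist_torque'])
shot("w_g1")
p,d=optics.grab_frame("side");cv2.imwrite("pics/side1.png",p[120:260,230:430,::-1].repeat(4,0).repeat(4,1))
E
```

```text
False
6.0417 [395.6259412   15.40893593  67.71848813] 17.939877083572405 [-1.42790314  1.04463778  6.17245601] 25.0
6.8833 [394.10168161  15.6425406  149.12453453] 18.036593309096794 [ 0.91426852  0.23672195 -0.52378766] [ 0.04544816  0.12843472 -0.00615817]
```

View pics/w_g1.png

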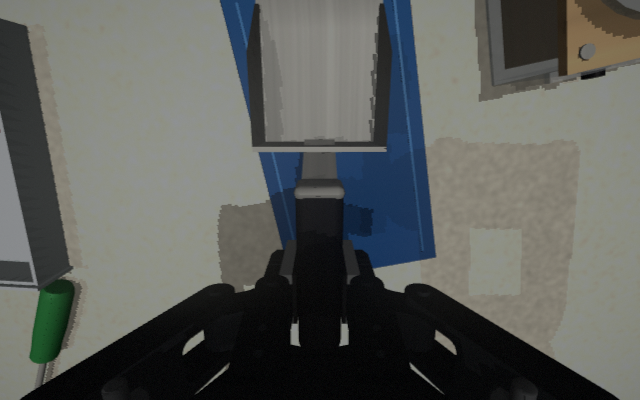

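View pics/side1.png

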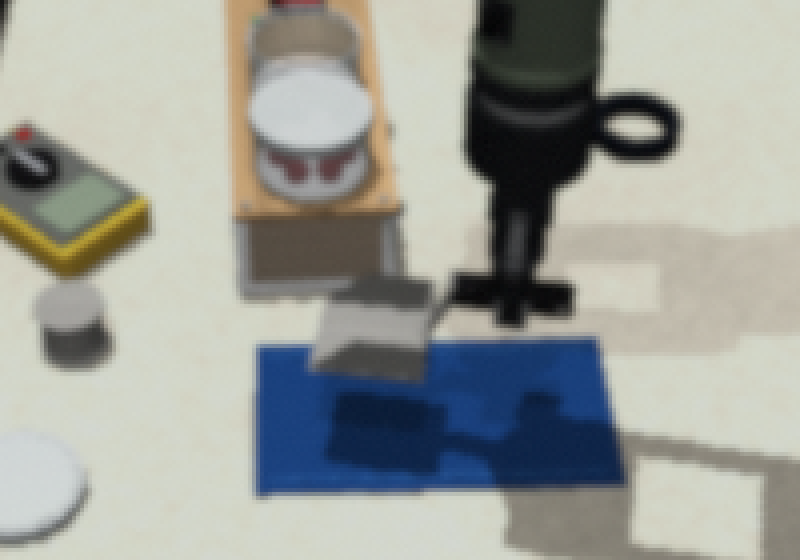

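The scoop is gripped square: the back wall spans cols 253–386 at row 149 and the handle is centred at col 320. I'll fit the scoop model in the tool frame.

```bash
cat > ov2.py <<'E'
from ov import *
def overlay_tool(src,out,par,win=(150,0,480,300),k=2.4):
    """par: dx (scoop grip point in tool x), dz (tool z), pitch deg (lip up), dy"""
    dx,dy,dz,pi=par
    f=np.load(src+".npz");x0,y0,x1,y1=win
    p=cv2.resize(f['p'][y0:y1,x0:x1,::-1],None,fx=k,fy=k,interpolation=cv2.INTER_CUBIC);p=np.clip(p*1.3,0,255).astype('uint8')
    cp=optics.camera_params("wrist");a=np.radians(pi);c,s=np.cos(a),np.sin(a)
    S=np.diag([1,-1,-1.])@np.array([[c,0,-s],[0,1,0],[s,0,c]])
    for poly in M['scoop']:
        X=[S@np.array(q)+[dx,dy,dz] for q in poly]
        q=np.array([proj(cp,x,(np.zeros(3),np.eye(3))) for x in X]);q=(q-[x0,y0]+.5)*k-.5
        cv2.polylines(p,[np.round(q*16).astype(int)],True,(0,255,255),1,cv2.LINE_AA,4)
    cv2.imwrite(f"pics/{out}.png",p)
E
python3 -c "
from ov2 import *
overlay_tool('w_g1','o_g1',(-0.6,0,9.7,0))"
```

```text
(no output)
```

View pics/o_g1.png

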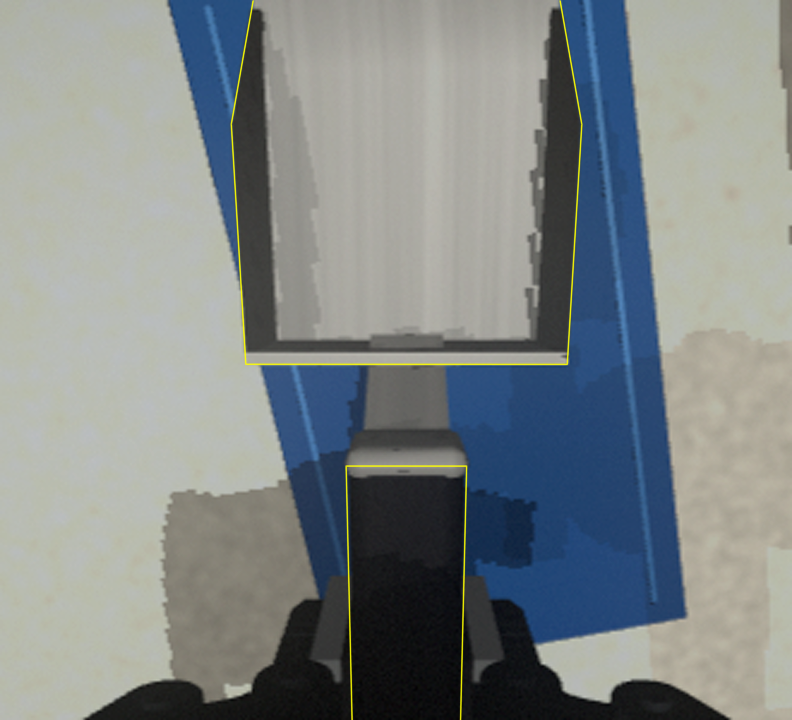

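```bash
cat >> h.py <<'E'
OFF=np.array([-0.6,0,9.7])
def scoop_S(yaw,pitch): 
    T=rot(yaw,pitch);return np.column_stack([T[:,0],-T[:,1],-T[:,2]])
def tcp_for_lip(lip,yaw,pitch=0):
    """degrees. world lip point -> (tcp pos, R)"""
    y,p=np.radians(yaw),np.radians(pitch);S=scoop_S(y,p);R=rot(y,p)
    G=np.asarray(lip,float)-S@np.array([127.5,0,-55.])
    return G-R@OFF,R
def lip_now(s=None):
    s=s or sensors.read_state();R=np.array(s['eef_rot']);S=np.column_stack([R[:,0],-R[:,1],-R[:,2]])
    return np.array(s['eef_pos'])+R@OFF+S@np.array([127.5,0,-55.]),S
DR=(467.8,278.8,-12.7)
def drw(x,y,z,d=None):
    d=d or DR;a=np.radians(d[2]);return np.array([d[0]+x*np.cos(a)-y*np.sin(a),d[1]+x*np.sin(a)+y*np.cos(a),z])
E
python3 - <<'E'
from h import *
p,R=tcp_for_lip(drw(0,0,65),-12.7)
ctrl.move_ptp(p,R);ctrl.hold(0.2)
s=sensors.read_state();print(s['t'],s['eef_pos']-p,lip_now(s)[0],drw(0,0,65),s['force'],s['wrist_torque'])
shot("w_d2")
p,d=optics.grab_frame("side");cv2.imwrite("pics/side2.png",cv2.resize(p[250:380,240:440,::-1],None,fx=4,fy=4,interpolation=cv2.INTER_CUBIC))
p,d=optics.grab_frame("top");np.savez("top2.npz",p=p);cv2.imwrite("pics/top2.png",cv2.resize(p[170:290,180:280,::-1],None,fx=5,fy=5,interpolation=cv2.INTER_CUBIC))
E
```

```text
8.325 [ 0.72790663 -0.90592599  0.11649435] [468.49074254 277.63612388  65.15715063] [467.8 278.8  65. ] [-0.13085269  0.11924156 -1.28737224] [0.04770556 0.08716105 0.00931487]
```

View pics/w_d2.png

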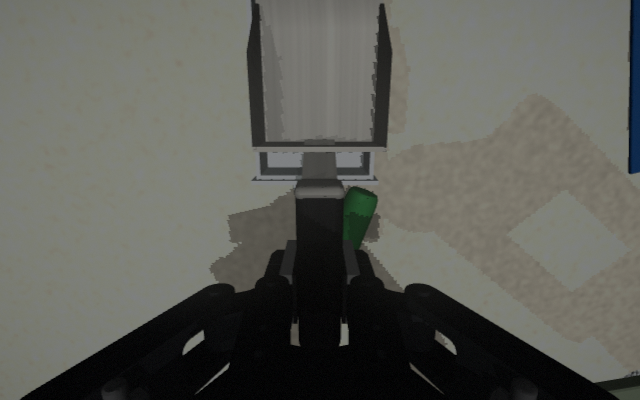

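View pics/top2.png

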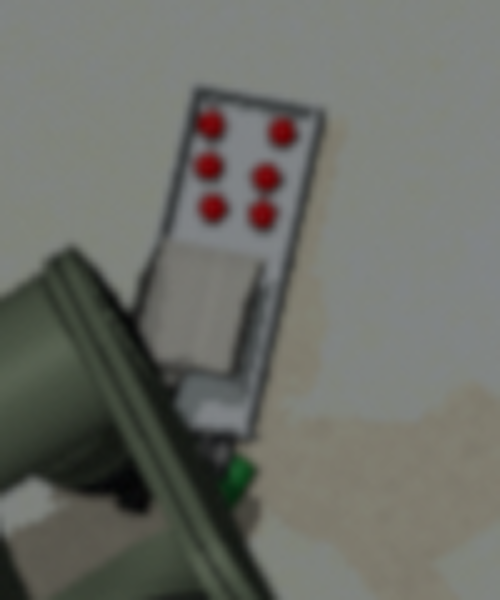

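View pics/side2.png

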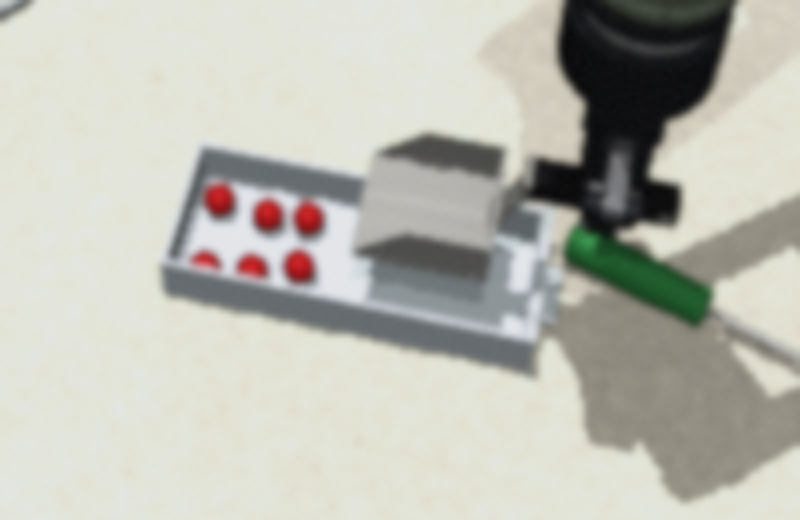

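```bash
sed -i 's/^DR=.*/DR=(467.9,279.4,-13.1)/' h.py; python3 - <<'E'
from h import *
p,R=tcp_for_lip(drw(2,0,60),-13.1,-1)
ctrl.move_l(p,R,vel=60)
p,R=tcp_for_lip(drw(2,0,0.5),-13.1,-1)
h=ctrl.move_l(p,R,vel=50,threshold=5)
s=sensors.read_state();L,S=lip_now(s)
print(h,s['t'],s['eef_pos']-p,L,s['force'],s['wrist_torque'],"pitch",np.degrees(np.arcsin(S[2,0])))
p,d=optics.grab_frame("side");cv2.imwrite("pics/side3.png",cv2.resize(p[250:380,240:440,::-1],None,fx=4,fy=4,interpolation=cv2.INTER_CUBIC))
shot("w_d3")
E
```

```text
True 9.8417 [2.61329285e-01 2.99465349e-04 9.54575766e-01] [470.15978267 278.96692511   1.53861121] [-1.06608764 -0.18028792  4.31124078] [-0.18753033 -0.46526775 -0.08398499] pitch -0.9617186396573488
```

View pics/w_d3.png

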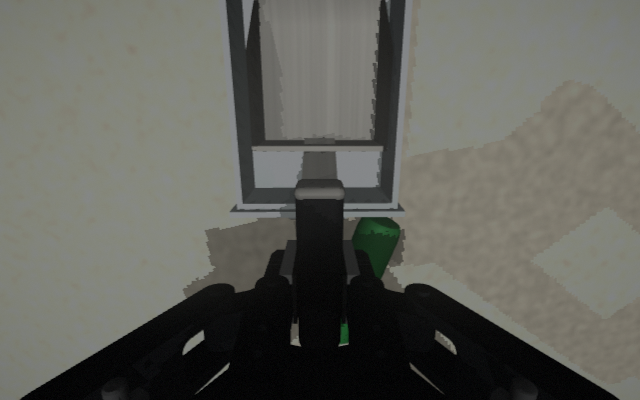

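View pics/side3.png

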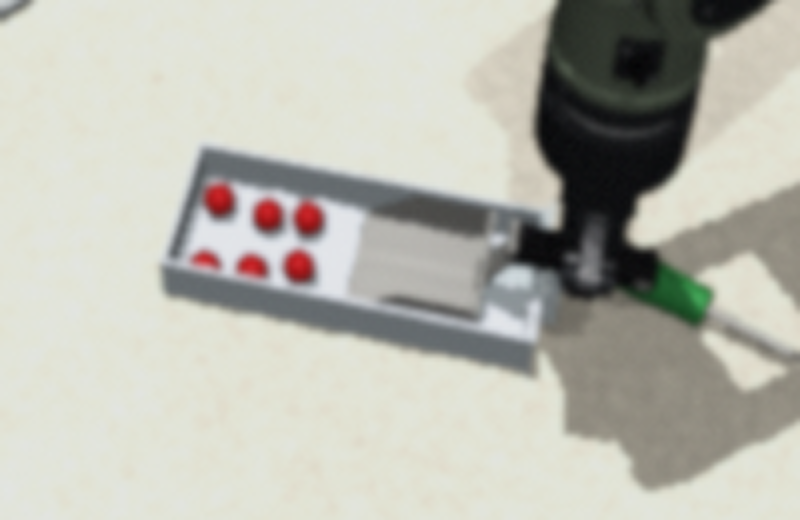

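The drawer is centred around the scoop in the wrist view (rim at cols 238 and 400, scoop at 253–384). The lip is resting on the drawer floor. Next I push the beads to the far end.

```bash
python3 - <<'E'
from h import *
print(lip_now()[0])
p,R=tcp_for_lip(drw(55,0,1.8),-13.1,-1)
h=ctrl.move_l(p,R,vel=60,threshold=20)
s=sensors.read_state();print(h,s['t'],s['eef_pos']-p,lip_now(s)[0],s['force'])
if not h:
    p,R=tcp_for_lip(drw(96,0,1.8),-13.1,-1)
    h=ctrl.move_l(p,R,vel=30,threshold=20)
    s=sensors.read_state();print(h,s['t'],s['eef_pos']-p,lip_now(s)[0],s['force'],s['wrist_torque'])
p,d=optics.grab_frame("side");cv2.imwrite("pics/side4.png",cv2.resize(p[250:380,240:440,::-1],None,fx=4,fy=4,interpolation=cv2.INTER_CUBIC))
p,d=optics.grab_frame("top");cv2.imwrite("pics/top4.png",cv2.resize(p[170:290,180:280,::-1],None,fx=5,fy=5,interpolation=cv2.INTER_CUBIC))
shot("w_d4")
E
```

```text
[470.13819845 278.94099721   1.4880829 ]
False 10.9917 [ 0.20580515 -0.07825939 -0.02162759] [521.72946942 266.86671682   1.87452482] [1.24692249 0.76726379 3.45136284]
False 12.5083 [ 0.15175037 -0.07669505  0.01497226] [561.59164097 257.56725376   1.88389106] [-1.36304722 -0.20449054  3.39011596] [-0.1620751  -0.35331346 -0.02727496]
```

View pics/w_d4.png

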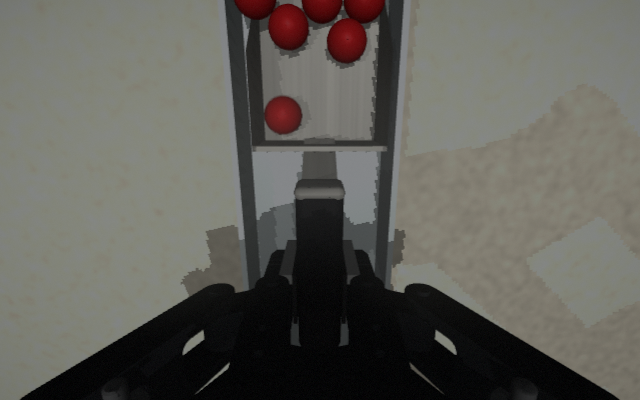

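View pics/side4.png

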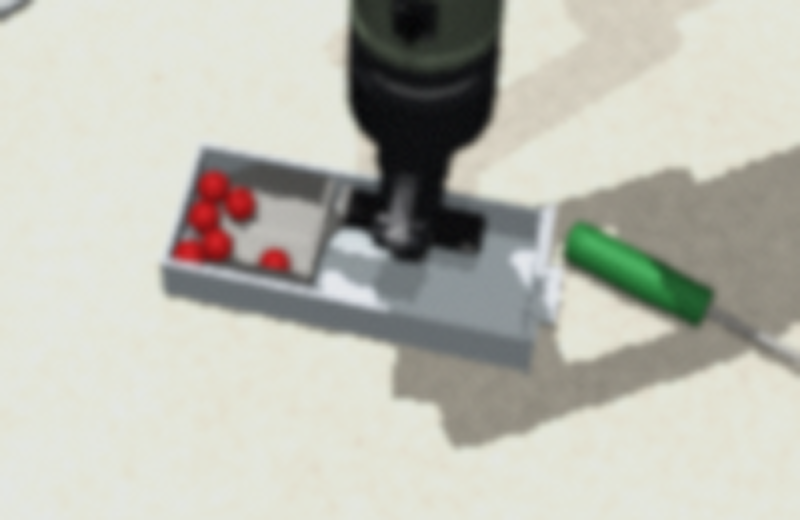

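View pics/top4.png

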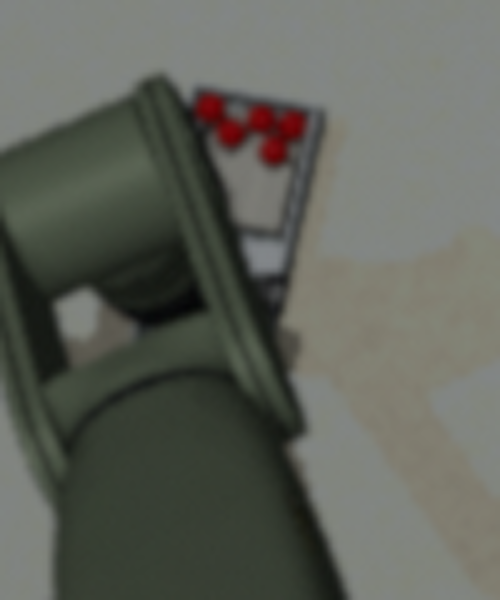

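Three beads are already in the bowl and three lie against the end wall. I'll nudge the last few mm and tilt lip-up along the wall.

```bash
python3 - <<'E'
from h import *
p,R=tcp_for_lip(drw(101,0,1.8),-13.1,-1)
h=ctrl.move_l(p,R,vel=20,threshold=9)
s=sensors.read_state();L,S=lip_now(s);print(h,s['t'],L,s['force'])
x=float((L-drw(0,0,0))@np.array([np.cos(np.radians(-13.1)),np.sin(np.radians(-13.1)),0]));print("lip drawer x",x)
x=min(x,99)-(0.8 if h else 0)
for a in (4,9,14,19):
    z=2.2+75*np.sin(np.radians(a))+a*0.1
    p,R=tcp_for_lip(drw(x,0,z),-13.1,a)
    h=ctrl.move_l(p,R,vel=60,threshold=30)
    s=sensors.read_state();L,S=lip_now(s);print(a,h,s['t'],L,s['force'])
    if h: break
p,d=optics.grab_frame("side");cv2.imwrite("pics/side5.png",cv2.resize(p[250:380,240:440,::-1],None,fx=4,fy=4,interpolation=cv2.INTER_CUBIC))
shot("w_d5")
E
```

```text
False 13.0583 [566.56395381 256.54066087   1.86751685] [-1.30044535  0.83570526  3.60949459]
lip drawer x 101.27741895128176
4 False 13.3583 [563.96294993 257.13317445   8.28027709] [-1.43148331  0.26754169  5.58995629]
9 False 13.6167 [563.4708805  257.20427461  14.80563236] [-0.74973031 -0.22388936  4.10677665]
14 False 13.8667 [563.20938812 257.0868973   21.22659119] [-0.09373577 -0.28683998  2.45778144]
19 False 14.1417 [563.40670373 256.95206338  27.62314457] [-0.74075592  1.1316863  -0.17733433]
```

View pics/w_d5.png

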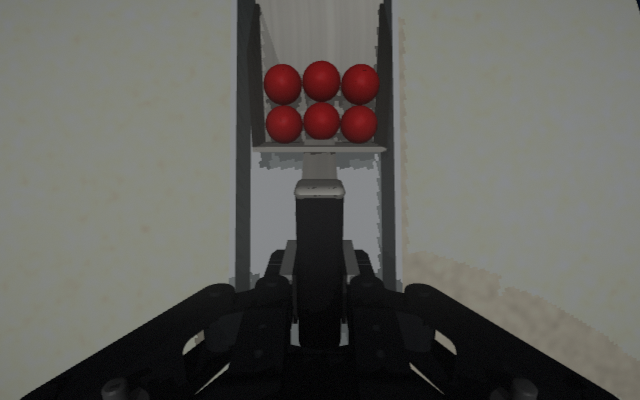

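View pics/side5.png

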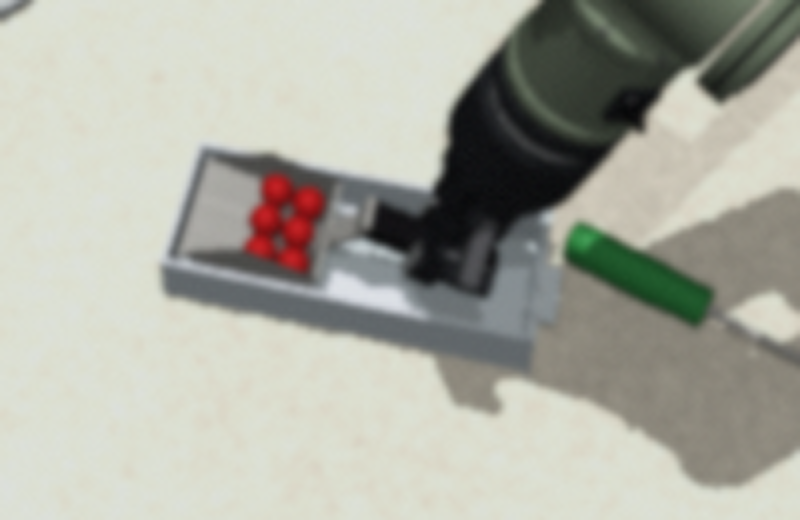

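All six beads sit in the back of the bowl, in two rows of three. I'll lift and carry them to the jar.

```bash
python3 - <<'E'
from h import *
L,S=lip_now()
p,R=tcp_for_lip(drw(96,0,60),-13.1,21);ctrl.move_l(p,R,vel=60)
p,R=tcp_for_lip(drw(85,0,195),-13.1,21);ctrl.move_l(p,R,vel=110)
s=sensors.read_state();print(s['t'],lip_now(s)[0],s['force']);shot("w_d6")
p,R=tcp_for_lip((520,-277.5,195),-2,21);ctrl.move_l(p,R,vel=170)
ctrl.hold(0.2)
s=sensors.read_state();L,S=lip_now(s);print(s['t'],L,np.degrees(np.arcsin(S[2,0])),s['force'])
shot("w_j0")
p,d=optics.grab_frame("side");cv2.imwrite("pics/side6.png",cv2.resize(p[80:280,200:420,::-1],None,fx=3.6,fy=3,interpolation=cv2.INTER_CUBIC))
E
```

```text
16.225 [550.10214159 259.70620501 193.75030827] [ 0.26690452 -0.84110573 -2.31100584]
19.95 [ 520.05948532 -277.27877187  195.0290709 ] 21.00216266600136 [ 0.39997792  0.07267768 -1.58988023]
```

View pics/w_j0.png

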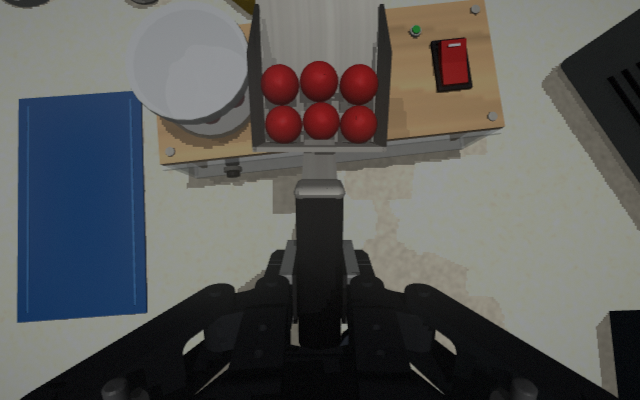

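View pics/side6.png

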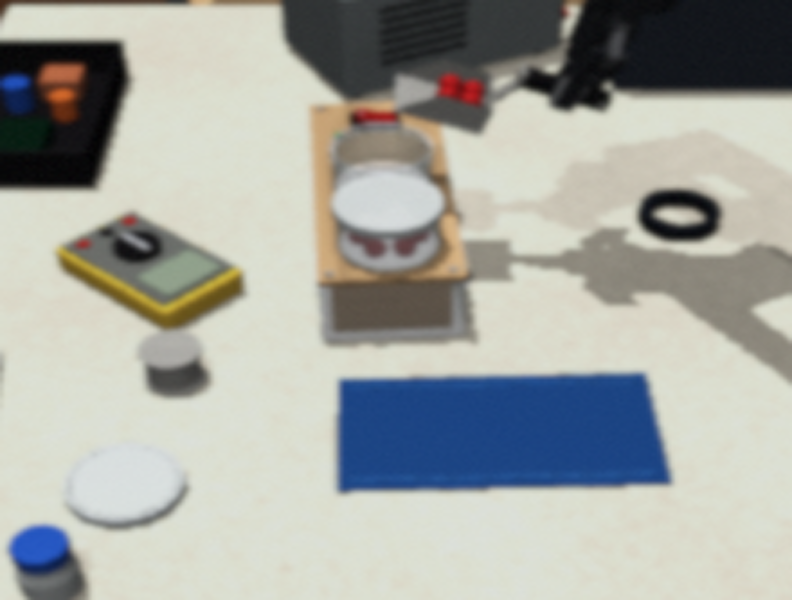

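```bash
python3 - <<'E'
from h import *
def go(x,z,a,v): 
    p,R=tcp_for_lip((x,-277.5,z),-2,a);return ctrl.move_l(p,R,vel=v,threshold=25)
def st(m):
    s=sensors.read_state();L,S=lip_now(s);print(m,round(s['t'],2),L.round(1),np.degrees(np.arcsin(S[2,0])).round(1),s['force'].round(1))
go(522,150,15,80);go(522,139,3,60);st("0")
for a in(-5,-9,-12,-15,-19):
    h=go(523,137.5,a,35);ctrl.hold(0.1)
    if h: print("hit",a);break
st("a");shot("w_j1")
for a in(-27,-36):
    h=go(524,137.5,a,60)
    if h: print("hit",a);break
ctrl.hold(0.4);st("b");shot("w_j2")
p,d=optics.grab_frame("side");cv2.imwrite("pics/side7.png",cv2.resize(p[80:280,200:420,::-1],None,fx=3.6,fy=3,interpolation=cv2.INTER_CUBIC))
E
```

```text
0 21.06 [ 522.3 -277.3  139.4] 3.1 [-0.4  0.3 -2.6]
a 23.85 [ 522.6 -277.4  137.3] -19.0 [-0.1 -0.3 -1.3]
b 25.32 [ 523.8 -277.6  137.8] -36.0 [ 0.3  0.4 -2.1]
```

View pics/w_j2.png

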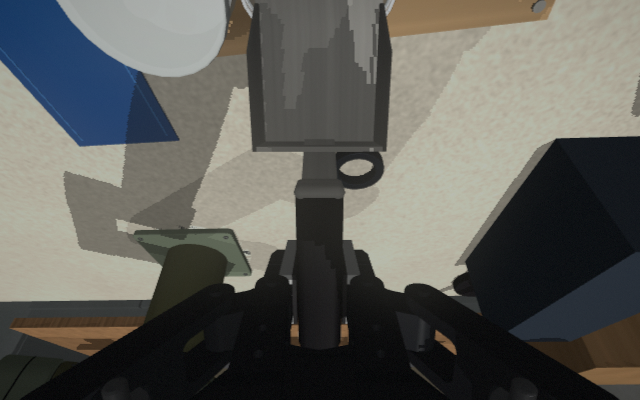

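View pics/side7.png

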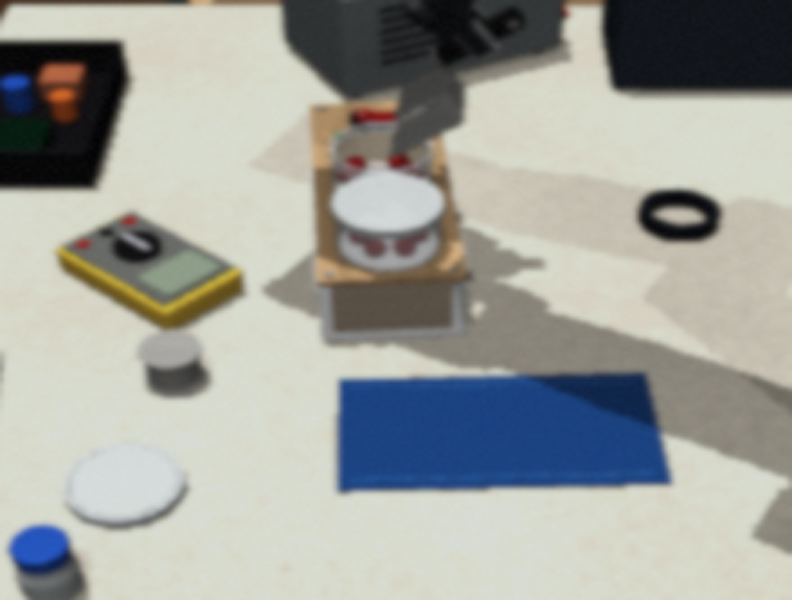

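View pics/w_j1.png

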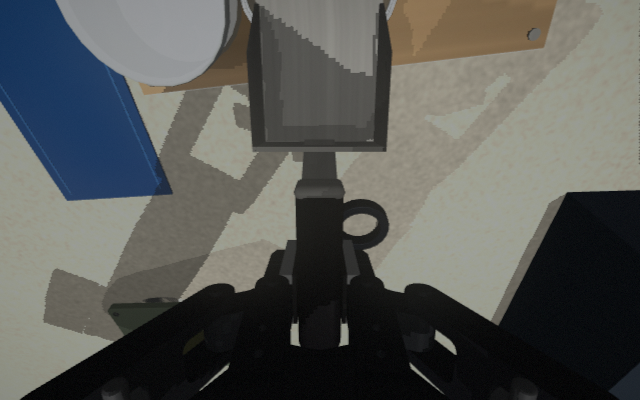

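The scoop is empty and beads are visible inside the jar. I'll back off and check from above.

```bash
python3 - <<'E'
from h import *
p,R=tcp_for_lip((510,-277.5,185),-2,-15);ctrl.move_l(p,R,vel=120)
p,R=tcp_for_lip((480,-190,215),-2,0);ctrl.move_l(p,R,vel=150)
s=sensors.read_state();print(s['t'])
shot("w_j3")
p,d=optics.grab_frame("top");cv2.imwrite("pics/top8.png",cv2.resize(p[150:250,190:480,::-1],None,fx=2.75,fy=2.75,interpolation=cv2.INTER_CUBIC))
cv2.imwrite("pics/top8j.png",cv2.resize(p[160:225,350:465,::-1],None,fx=6.9,fy=6.9,interpolation=cv2.INTER_CUBIC))
E
```

```text
26.875
```

View pics/top8.png

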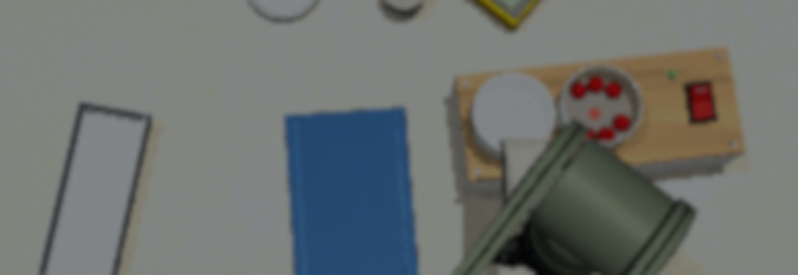

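View pics/top8j.png

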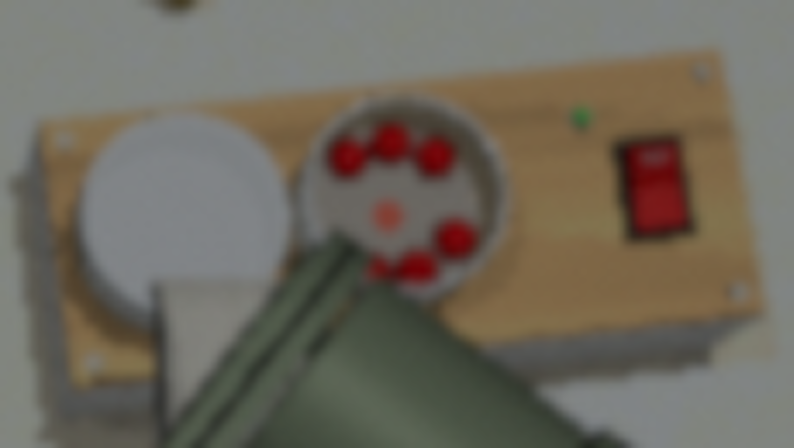

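All six beads are in the jar: three at the far side, and three at the near side with one partly hidden. Next I lay the scoop on the mat.

```bash
python3 - <<'E'
from h import *
lip=lambda z:(505,-8,z)
p,R=tcp_for_lip(lip(120),0,0);ctrl.move_l(p,R,vel=200)
p,R=tcp_for_lip(lip(15),0,0);ctrl.move_l(p,R,vel=130)
p,R=tcp_for_lip(lip(-1),0,0);h=ctrl.move_l(p,R,vel=25,threshold=4)
s=sensors.read_state();print(h,s['t'],lip_now(s)[0],s['force'],s['wrist_torque'])
ctrl.gripper_to(60)
s=sensors.read_state();print(s['t'],s['grip_width'])
q=np.array(s['eef_pos'])+[0,0,90];ctrl.move_l(q,vel=120)
print(sensors.read_state()['t']);shot("w_m")
E
```

```text
True 29.6167 [505.44321299  -8.04612496   3.04381733] [-1.45341551  1.76281159  6.45473951] [ 0.10123766 -0.02821911  0.01523135]
30.0917 60.110352390327236
30.9917
```

View pics/w_m.png

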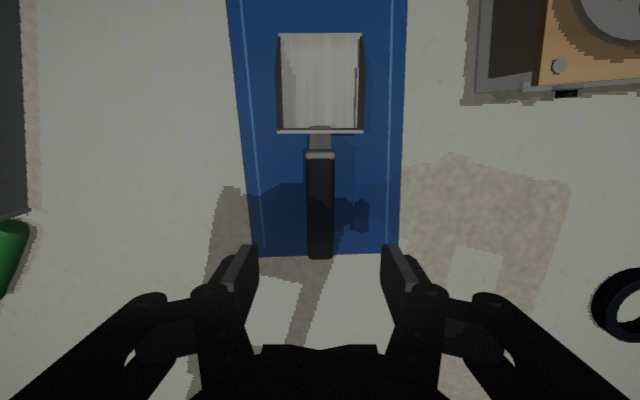

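The scoop lies flat and centred on the mat. Next I press the rocker with one edge of the closed, tilted fingertips.

```bash
python3 - <<'E'
from h import *
a=np.radians(4.2);ex=np.array([np.cos(a),np.sin(a),0]);ey=np.array([-np.sin(a),np.cos(a),0])
T0=np.array([533.2,-284.8,0])-112*ey+12*ex
R=rot(a,np.radians(25));tip=R@np.array([-11,0,25.])
f=lambda z:T0+[0,0,z]-tip
q=np.array(sensors.read_state()['eef_pos']);q[2]=230
ctrl.move_l(q,vel=200)
ctrl.gripper_to(0,force=40)
ctrl.move_ptp(f(150),R)
ctrl.move_l(f(105),vel=100)
s=sensors.read_state();print(s['t'],s['eef_pos']-f(105),s['grip_width'],s['force'])
shot("w_r0")
p,d=optics.grab_frame("top");cv2.imwrite("pics/top9.png",cv2.resize(p[140:240,340:500,::-1],None,fx=5,fy=5,interpolation=cv2.INTER_CUBIC))
p,d=optics.grab_frame("side");cv2.imwrite("pics/side9.png",cv2.resize(p[60:200,240:400,::-1],None,fx=4.2,fy=4.2,interpolation=cv2.INTER_CUBIC))
E
```

```text
34.3417 [ 0.07906071  0.25321226 -0.34506778] -0.1966654335341577 [ 0.68105995 -0.22019343  0.64112788]
```

View pics/w_r0.png

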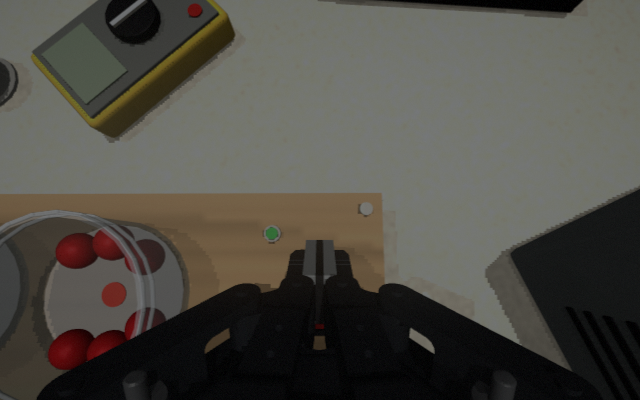

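View pics/side9.png

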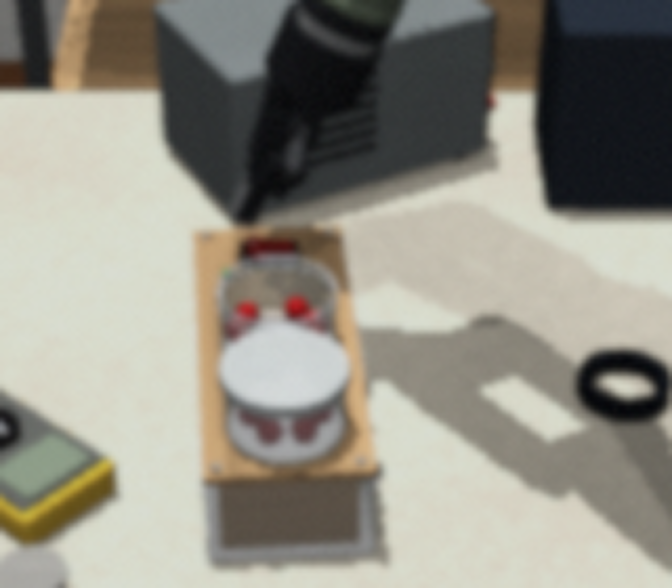

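```bash
python3 - <<'E'
from h import *
a=np.radians(4.2);ex=np.array([np.cos(a),np.sin(a),0]);ey=np.array([-np.sin(a),np.cos(a),0])
T0=np.array([533.2,-284.8,0])-112*ey+12*ex
R=rot(a,np.radians(25));tip=R@np.array([-11,0,25.])
f=lambda z:T0+[0,0,z]-tip
for z in(94,91,89,87,85.5):
    h=ctrl.move_l(f(z),vel=25,threshold=15)
    s=sensors.read_state();print(z,h,round(s['t'],2),(s['eef_pos']-f(z)).round(2),s['force'].round(1))
    if h:break
ctrl.hold(0.2)
ctrl.move_l(f(140),vel=120)
q=f(140)+[-120,0,60];ctrl.move_l(q,vel=200)
shot("w_r1")
p,d=optics.grab_frame("top");cv2.imwrite("pics/top10.png",cv2.resize(p[160:225,350:465,::-1],None,fx=6.9,fy=6.9,interpolation=cv2.INTER_CUBIC))
print(sensors.read_state()['t'])
E
```

```text
94 False 35.08 [-0.07  0.1  -0.27] [ 0.  -1.2 -0.3]
91 False 35.35 [ 0.14 -0.31  0.27] [-0.9  0.   2.3]
89 False 35.6 [-0.09  0.15 -0.22] [ 0.   0.3 -0.5]
87 False 35.85 [-0.33  0.4  -0.63] [ 0.4 -0.   0.5]
85.5 False 36.1 [-0.07  0.1  -0.2 ] [-0.4 -0.9  0.6]
37.825
```

View pics/w_r1.png

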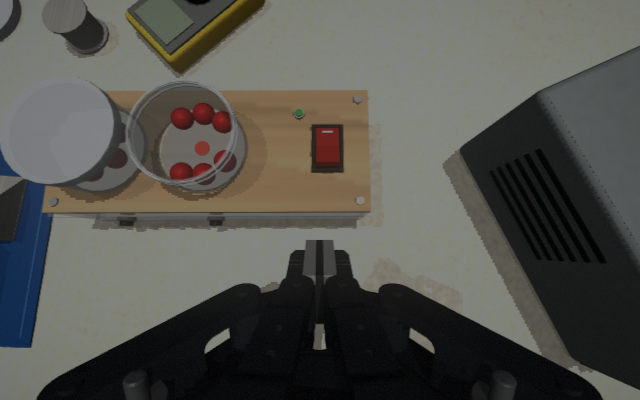

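View pics/top10.png

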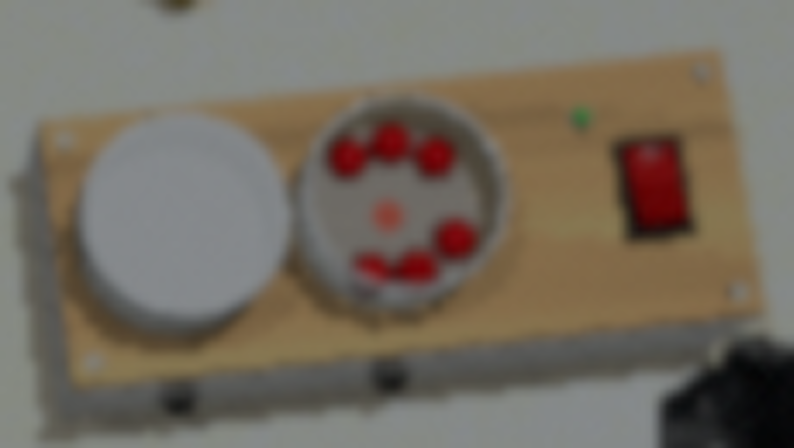

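All six beads lie in the jar. The rocker's look changed, and the force dropped from 2.3 N to 0 at about 3 mm of travel, which suggests it snapped. I'll confirm it with the depth data.

```bash
python3 - <<'E'
from h import *
cp=optics.camera_params("wrist")
a=np.radians(4.2);ex=np.array([np.cos(a),np.sin(a),0]);ey=np.array([-np.sin(a),np.cos(a),0])
O=np.array([533.2,-284.8,0])-112*ey
for n in("w_lamp","w_r1"):
    f=np.load(n+".npz");T=cp['T_tool_cam'];R=f['rot']@T[:3,:3];C=f['rot']@T[:3,3]+f['pos'];r=[]
    for x in(-30,-14,-8,0,8,14,30):
        u,v=proj(cp,O+x*ex+[0,0,80 if abs(x)>20 else 88],(f['pos'],f['rot']))
        i,j=int(round(v)),int(round(u));dd=np.median(f['d'][i-1:i+2,j-2:j+3])
        r.append((x,round(float((C+R@(np.linalg.inv(cp['mtx'])@[u,v,1])*dd)[2]),1)))
    print(n,r)
p=np.load("w_r1.npz")['p'][:,:,::-1];cv2.imwrite("pics/rk1.png",cv2.resize(p[105:190,280:380],None,fx=6,fy=6,interpolation=cv2.INTER_CUBIC))
E
```

```text
w_lamp [(-30, 80.4), (-14, 86.9), (-8, 87.0), (0, 89.0), (8, 91.4), (14, 93.5), (30, 80.9)]
w_r1 [(-30, 81.0), (-14, 93.8), (-8, 91.6), (0, 88.7), (8, 87.5), (14, 87.5), (30, 80.6)]
```

View pics/rk1.png

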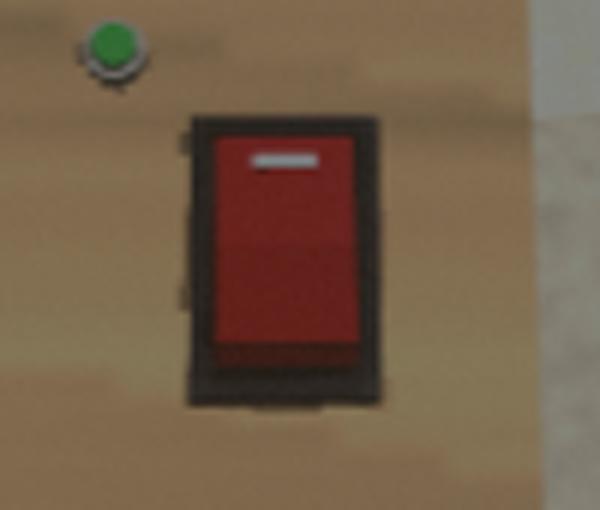

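The depth profile across the rocker has flipped end for end, so it is on. One last overview before handing in.

```bash
python3 - <<'E'
from h import *
p,d=optics.grab_frame("top");cv2.imwrite("pics/top11.png",p[:,:,::-1])
p,d=optics.grab_frame("side");cv2.imwrite("pics/side11.png",p[:,:,::-1])
E
```

```text
(no output)
```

View pics/top11.png

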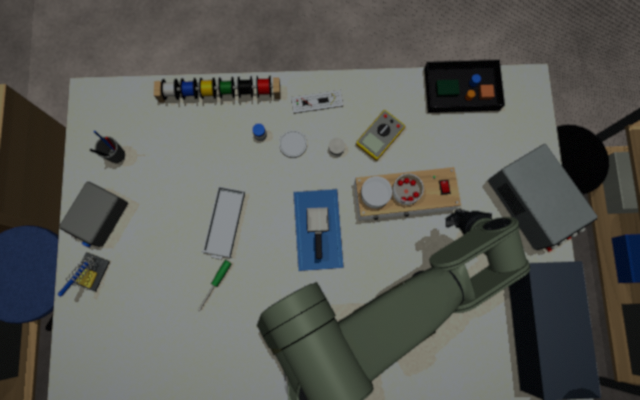

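View pics/side11.png

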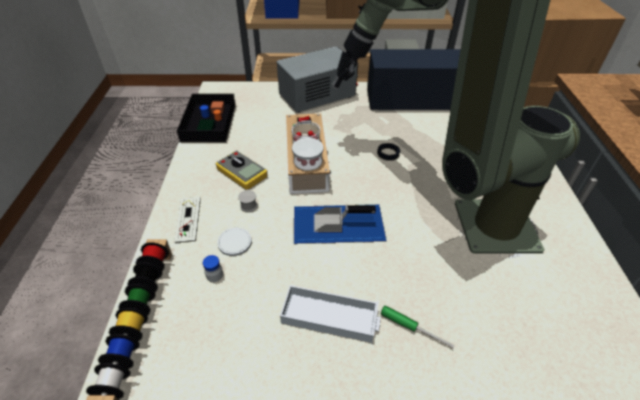

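The overview shows the drawer empty, the scoop on the mat near (317,232) and the beads in the jar at (408,190). Every bystander is where it started, and the arm is clear of everything.

```bash
python3 -c "
from plant import ctrl
ctrl.finish_job()"
```

```text
the job is handed in; nothing more can be done
```

I scooped all six beads out of the drawer in one pass and tipped them into the open jar. I then laid the scoop back on the blue mat, pressed the rocker on, and handed the job in at about 38 s of the 61 s allowed.

The last checks all agreed:
- **Beads:** the wrist and top pictures show six beads in the jar. The drawer and the scoop are empty.
- **Rocker:** the force peaked at about 2.3 N and dropped. Depth at 14 mm to each side of the pivot swapped, with the pressed end going from 93.5 to 87.5 mm and the other end from 86.9 to 93.8 mm.
- **Scoop:** it looks flat and well inside the mat, judged by eye from the pictures after release. I released it on contact at the expected height, with the bowl about 30 mm from the mat's centre.
- **Bystanders:** they look unmoved in the top and side views, and the arm was clear of everything.

One measurement disagreed. The top and wrist cameras differed by about 3.5 mm on the drawer's position, so I used the wrist view for that.

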